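Check the release lever of a flask lift

ROBOT

A 6-joint arm with a two-finger parallel gripper is mounted at the origin on the work surface. World frame = base frame: x ahead of the robot, y to its left, z up, the work surface at z = 0. Lengths are in mm, angles in rad, forces in N, time in s.
With the tool pointing down it reaches from about 300 to 775 mm from the base axis. Payload 14.6 kg.
Tool frame: the origin (TCP) lies midway between the tips of the shut fingers; the grasp point (between the pads) lies 19 mm behind it; y points along the fingers, z is the direction in which the jaws open and shut, and the axes are right-handed (so a half turn about y gives the same grasp; the last joint's range is limited). The gripper opens to 94 mm and grips with 3 to 60 N. Pads are 16 mm wide; open, the fingers measure 119 mm over their backs; the gripper's body (75 mm by 177 mm) begins 78 mm behind the grasp point.
Start: joints at [-1.356, 0.3, 1.521, -0, 1.321, -0.067], TCP at [152.94, -528.298, 166.446] pointing down, gripper open.
Joint ranges: [-3.03, 3.03], [-0.79, 2.21], [0.23, 2.52], [-1.04, 4.18], [0, 3.07], [-2.55, 2.55]. Speed limits (rad/s): [2.22, 2.22, 2.57, 3.14, 3.14, 3.14].

INTERFACE

Orientations are given as [roll, pitch, yaw] about the fixed x, y, z axes, in that order (R = Rz(yaw) Ry(pitch) Rx(roll)).
In Python, from cell import manip gives the robot as it stands.
- The arm moves only by the tool play_rows, never from a script. Its argument "series" is a list of rows, each a list of 3 entries, a list of its own where there are three numbers: the shift along the tool's x, y, z in m, then the turn about the tool's y in rad, then the closure, from 0 (fully open) to 1 (shut). In form: [[[dx, dy, dz], twist, grip], ...]. A call has 1 to 20 rows; each row is the pose to reach, as a shift and turn from the pose measured when the call began, along the tool's axes at that moment; what a row does not reach only later rows make up. A row lasts 1/10 s, in which the tool goes at most 50 mm and 8.59 degrees, less where a joint would pass 70% of its speed; a pose out of reach is approached as far as the arm can. A call with a gripper value outside its range is refused whole. The fingers move at their own pace and stop on an object; "squeeze" is the grip in N (left out, the last holds). Time passes only in rows, so rows that repeat a pose let the fingers close. It gives the time, the measured TCP pose, the force and the opening at its end, in the units of the state.
- manip.read_state(): the state, without advancing time (a new reading comes with each control period).
- manip.camera(name): name is "scene" or "top" or "wrist"; returns the picture (420x560x3 uint8, red, green, blue); there is no depth.
- manip.camera_params(name): a dict with "K" (3x3 intrinsics, pixels), "rvec" (rotation vector, rad) and "tvec" (3), from world to camera coordinates, as OpenCV has them. Camera axes: x right, y down, z forward; pixel columns grow to the right and rows downward; lengths in mm; the calibration is good to about 2 mm. A picture is of the moment at which its call begins: read the wrist's pose just before it. camera_params takes no time and is no camera call; for the wrist camera it gives the pose at the moment of the call.
- manip.sign_off(): hands the job in, once; it reports no verdict.
The state is a dict: "clock": time; "joints": joint angles; "qd": joint speeds; "effort": joint torques, N m; "eef_pos": TCP position; "eef_rot": TCP orientation; "wrist_force": force on the tool from outside, world axes, zero at the start; "moment": the same for the moment, N m; "finger_gap": finger opening in mm.
Only numpy, scipy, OpenCV 4.12 (cv2) and the standard library are available. Lean on these libraries where they do the work, as an engineer would, in place of code of your own. Each camera call takes 0.05 s, during which the arm holds its last target. There are 200 camera calls.

TASK

Two hand-operated flask lifts stand on the lab bench; check the release lever of the one whose clamp holds no flask. Push its hand lever towards the grip bar with the outside of the fingers until it comes up against its stop short of the bar, keep it there for a good second without forcing it, then ease it back out with the fingers following it so that it does not snap, and move clear. Work from the lever's outer side only: do not take hold of it, reach in behind it or touch the grip bar. Leave the other lift's lever alone, and do not pick up or disturb the jar, the beaker and the stopper.

Things in the scene. Friction and masses are not known exactly. Their poses are not given: they have to be found in the camera images.
- empty_lift: fixed lift, clamp empty: blue base 150 x 120 x 22 mm, steel column (26 mm thick, 30 mm to +x of the origin, 240 mm tall), blue carriage block (x -73 to 48 mm, y -25 to 25 mm, 120 to 180 mm high), open clamp ring 137 mm to +x. Origin: on the bench under the carriage and the bar's axis; x from lever to bar and on to the column, y along the bar away from the carriage, z up
- empty_bar: grip bar of the empty lift: steel with a black rubber sleeve, 29 mm in diameter, level, centre line 150 mm above the bench; origin on its axis, 20 mm along y from the lift's origin; runs 170 mm along its own +y, free at the end
- empty_press (a point): point on the outer face (away from the bar) of the hand lever of the lift with the empty clamp, 120 mm along the blade from its pivot, half-way up the blade; moves with it. Bare aluminium blade 150 mm long, 22 mm tall, 10 mm thick, a 24 mm ball at its free end. Site axes: y along the blade from pivot to ball, x through the blade towards the bar (the way to press), z up
- empty_lever (a joint): angle (rad) of the hand lever of the lift with the empty clamp about its upright pivot: 0 = sprung out at rest, grows as pressed towards the bar, 0.30 = against its stop, with about 16 mm of air left between ball and bar. Spring: at the press point 1.5 N starts it, 4.5 N brings it to the stop, then the force climbs steeply. Let go, it snaps back hard
- empty_hinge (a point): pivot of the hand lever of the lift with the empty clamp: on the upright pivot axis, half-way up the blade, 150 mm above the bench. The lever turns clockwise seen from above when pressed. Under the outer two thirds of the lever there is only the bench
- empty_strip: thin steel strip (125 x 16 x 3 mm) along the inner face (towards the bar) of the empty lift's lever; origin at its centre, 72 mm along the blade from the pivot. Not to be touched
- flask_lift: the other lift, of the same build and with the same frame, with a 100 mm round glass flask held fast in its clamp (top of its cork 218 mm above the bench). Fixed to the bench. Which lift stands left and which right varies
- flask_press (a point): point on the outer face (away from the bar) of the hand lever of the lift that holds the flask, 120 mm along the blade from its pivot, half-way up the blade; moves with it. Bare aluminium blade 150 mm long, 22 mm tall, 10 mm thick, a 24 mm ball at its free end. Site axes: y along the blade from pivot to ball, x through the blade towards the bar (the way to press), z up
- flask_lever (a joint): angle (rad) of the hand lever of the lift that holds the flask about its upright pivot: 0 = sprung out at rest, grows as pressed towards the bar, 0.30 = against its stop, with about 16 mm of air left between ball and bar. Spring: at the press point 1.5 N starts it, 4.5 N brings it to the stop, then the force climbs steeply. Let go, it snaps back hard
- flask_hinge (a point): pivot of the hand lever of the lift that holds the flask: on the upright pivot axis, half-way up the blade, 150 mm above the bench. The lever turns clockwise seen from above when pressed. Under the outer two thirds of the lever there is only the bench
- jar_mid (a point): centre of a loose amber jar with black lid, 52 mm in diameter, 75 mm tall, on the bench near the empty lift, beyond the bar
- beaker_mid (a point): centre of a loose empty glass beaker, 60 mm in diameter, 75 mm tall, on the bench near the lift with the flask, beyond the bar
- stopper: loose cork stopper, 32 mm in diameter, 30 mm tall, on the bench on the robot's side of the lifts; origin at the centre of its underside

How it is judged:
By the outcome, as a careful person would: the job done as asked, in the order asked, and still so for the second after the job is handed in, with the robot touching nothing.
It also fails if it takes over 43 s, if anything falls off the work surface, if the arm or the gripper's body presses on something with over 40 N, if the wrist force passes 120 N, or if a joint passes its speed limit or range.

## Working session

There is one attempt and no reset: what is moved stays moved. The work goes in short steps, Python scripts to look and compute and a tool call to move; the robot and the scene stay as the last step left them, time stands still between calls to the robot, and variables do not carry over. Pictures are saved under pics/ and viewed, about 8 in all and at most 12, crops included, and the job is handed in when it is done.

Besides the shell and the picture viewer there is one more tool, called after "Request:" as name([rows], argument=value, ...), one row to a line, values as JSON. play_rows: Moves the arm, as the interface text tells. Its arguments: {"type":"object","properties":{"series":{"type":"array","items":{"type":"array"}},"squeeze":{"type":"number"}},"required":["series"]}

```bash
mkdir -p pics; ls; python3 - <<'E'
from cell import manip
import cv2
for n in ("scene","top"):
    cv2.imwrite(f"pics/{n}0.png",manip.camera(n)[:,:,::-1])
    p=manip.camera_params(n);print(n,p)
print(manip.read_state())
E
```

```text
pics
scene {'K': array([[484.3163758 ,   0.        , 280.42786698],
       [  0.        , 484.3163758 , 215.09315543],
       [  0.        ,   0.        ,   1.        ]]), 'rvec': array([ 2.10021862,  0.72699641, -0.35798832]), 'tvec': array([-448.97910528, -106.62851012, 1307.91281175])}
top {'K': array([[478.52360505,   0.        , 283.96232199],
       [  0.        , 478.52360505, 212.78684384],
       [  0.        ,   0.        ,   1.        ]]), 'rvec': array([ 2.16873148, -2.20580883,  0.12101887]), 'tvec': array([ -17.84653304,  571.16542156, 1244.25338782])}
{'clock': 0.1, 'joints': array([-1.35557859e+00,  3.00389979e-01,  1.52154202e+00, -5.01982655e-06,
        1.32068503e+00, -6.65907038e-02]), 'qd': array([ 0.00099937, -0.00050092, -0.00112846,  0.00089812,  0.00040793,
        0.0017881 ]), 'effort': array([-1.15995008e-03, -5.32644868e+01, -3.53285229e+01,  7.09000672e-02,
        2.34696642e-02, -5.43078534e-05]), 'eef_pos': array([ 152.89169184, -528.02909695,  165.94736809]), 'eef_rot': array([-1.57181876e+00,  6.33120638e-05, -2.85978300e+00]), 'wrist_force': array([0.20988348, 0.47758989, 0.81757099]), 'moment': array([ 0.00144606, -0.0126296 , -0.01369512]), 'finger_gap': 93.92292451237715}
```

View pics/scene0.png

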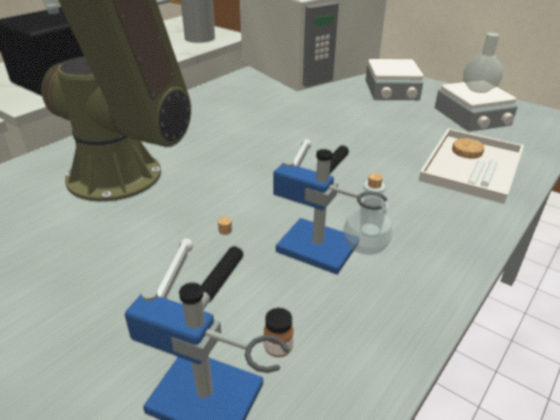

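View pics/top0.png

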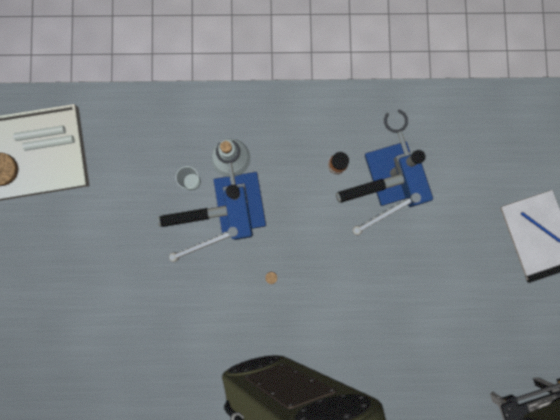

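The empty lift is the one on the right in the top view (open ring at 397,121). Its lever ball is near (357,230) in the top view and (187,245) in the scene view, and its pivot near (416,200). The flask lift is on the left, and the stopper is at (271,277).

```bash
cat > h.py <<'E'
import numpy as np,cv2
from cell import manip
def cam(n):
    p=manip.camera_params(n);R=cv2.Rodrigues(p["rvec"])[0];return p["K"],R,np.ravel(p["tvec"])
def ray(n,uv):
    K,R,t=cam(n);d=R.T@np.linalg.solve(K,[uv[0],uv[1],1]);return -R.T@t,d
def onz(n,uv,z):
    c,d=ray(n,uv);return c+d*(z-c[2])/d[2]
def tri(a,b):
    (c1,d1),(c2,d2)=ray("top",a),ray("scene",b)
    s=np.linalg.lstsq(np.c_[d1,-d2],c2-c1,rcond=None)[0]
    p,q=c1+s[0]*d1,c2+s[1]*d2;return (p+q)/2,np.linalg.norm(p-q)
def proj(n,P):
    K,R,t=cam(n);return cv2.projectPoints(np.float64(P).reshape(-1,1,3),cv2.Rodrigues(R)[0],t,K,None)[0].reshape(-1,2)
E
python3 - <<'E'
from h import *
im=cv2.imread("pics/top0.png");hsv=cv2.cvtColor(im,cv2.COLOR_BGR2HSV)
m=((hsv[...,2]>165)&(hsv[...,1]<40)).astype(np.uint8);
r=np.zeros_like(m);r[190:240,345:425]=1;m&=r
n,l,s,c=cv2.connectedComponentsWithStats(m);print(s,c)
k=1+np.argmax(s[1:,4]);ys,xs=np.where(l==k);pts=np.c_[xs,ys].astype(np.float32)
print(cv2.fitLine(pts,cv2.DIST_L2,0,.01,.01).ravel(),cv2.minAreaRect(pts))
print("ball",onz("top",(357,230.5),150),"pivot",onz("top",(416,200),155),tri((357,230.5),(187,245)))
a=cv2.resize(im[100:245,325:445],None,fx=4,fy=4,interpolation=2)
b=cv2.imread("pics/scene0.png")[225:375,115:300];b=cv2.resize(b,None,fx=3,fy=3,interpolation=2)
H=max(a.shape[0],b.shape[0]);o=np.zeros((H,a.shape[1]+b.shape[1]-200 if 0 else 1035,3),np.uint8)
o[:a.shape[0],:480]=a;o[:b.shape[0],480:480+b.shape[1]]=b
cv2.imwrite("pics/c1.png",cv2.resize(o,(776,435)))
print(o.shape)
E
```

```text
[[     0      0    560    420 235030]
 [   354    200     56     33    170]] [[279.42620517 209.49528145]
 [381.52352941 216.02352941]]
[  0.86852497  -0.49564537 381.52353    216.02353   ] ((381.9181213378906, 216.2742462158203), (4.945066452026367, 63.12440872192383), 61.63095474243164)
ball [ 514.52427744 -198.52204722  150.        ] pivot [ 585.15327168 -342.11279874  155.        ] (array([ 515.11907518, -197.80757109,  150.24330596]), np.float64(1.8012452885541594))
(580, 1035, 3)
```

View pics/c1.png

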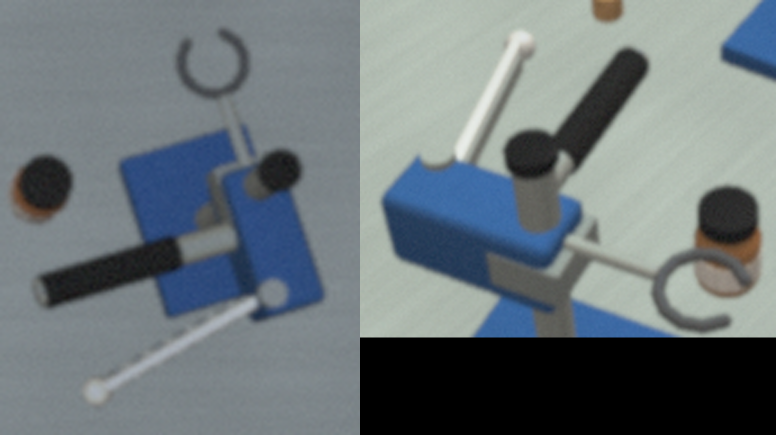

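The crop shows the ball at about (356.8,230.4), the pivot cap on the carriage at (416.2,197.6), the bar end at (339.3,197) and the bar root at (403,178) in top-image pixels. I'll work out the geometry from these and check it against the given sizes.

```bash
cat > geo.py <<'E'
from h import *
ball=onz("top",(356.8,230.4),150)
piv=onz("top",(416.2,197.6),182)
be,br=onz("top",(339.3,197),150),onz("top",(403.3,178.3),150)
u=(ball-piv)[:2];L=np.hypot(*u);u/=L
n=np.array([u[1],-u[0]])   # towards bar (clockwise of u)
def tcp(th,gap=0.,s=120.):   # back of shut finger (12.5) + half blade (5)
    R=np.array([[np.cos(th),np.sin(th)],[-np.sin(th),np.cos(th)]])
    return piv[:2]+R@(u*s-n*(17.5+gap)),np.arctan2(-(R@n)[0],(R@n)[1])
E
python3 - <<'E'
from geo import *
print("ball",ball,"piv",piv,"L",L,"u",u,"n",n)
b=(be-br)[:2];print("bar len",np.hypot(*b),b/np.hypot(*b))
v=b/np.hypot(*b);w=np.array([v[1],-v[0]])
# lever-to-bar angle, ball distance from bar axis now / at 0.30
print("ang",np.arccos(u@v))
for th in (0,.3):
    R=np.array([[np.cos(th),np.sin(th)],[-np.sin(th),np.cos(th)]]);P=piv[:2]+R@(u*L)
    print("ball->axis",(be[:2]-P)@w)
p,q=onz("top",(381.52,216.02),161),onz("top",(381.52-8.685,216.02+4.956),161)
d=(q-p)[:2];d/=np.hypot(*d);print("blade dir",d,"blade off line",(p[:2]-piv[:2])@n)
print("stopper",onz("top",(271,277),15))
for g,t in((60,0),(20,0),(0,0),(0,.3)):print(g,t,tcp(t,g))
s=manip.read_state();print(s["eef_pos"],s["eef_rot"])
E
```

```text
ball [ 514.77157437 -198.04952771  150.        ] piv [ 587.82444802 -334.62662722  182.        ] L 154.88714104205977 u [-0.47165228  0.88178462] n [0.88178462 0.47165228]
bar len 162.44124533851155 [-0.26584991  0.96401443]
ang 0.22207818095950546
ball->axis 88.68407379253203
ball->axis 42.51218135655117
blade dir [-0.47676491  0.87903084] blade off line 1.4038906372828086
stopper [401.95719491   9.53202738  15.        ]
60 0 (array([ 462.88786568, -265.36552419]), np.float64(-1.0796326916992767))
20 0 (array([ 498.15925066, -246.49943288]), np.float64(-1.0796326916992767))
0 0 (array([ 515.79494315, -237.06638722]), np.float64(-1.0796326916992767))
0 0.3 (array([ 547.84305601, -220.1375959 ]), np.float64(-1.3796326916992767))
[ 152.89169184 -528.02909695  165.94736809] [-1.57181876e+00  6.33120638e-05 -2.85978300e+00]
```

The geometry checks out: the ball-to-bar gap at 0.30 rad comes to 42.5 − 14.5 − 12 = 16 mm, as stated. Next I shut the fingers and move to a standoff about 80 mm outside the blade, with the jaw axis along the push direction.

Request:
play_rows([
  [[-0.01, 0, -0.005], -0.06, 1],
  [[-0.035, 0, -0.017], -0.18, 1],
  [[-0.065, 0, -0.03], -0.32, 1],
  [[-0.095, 0.005, -0.044], -0.46, 1],
  [[-0.125, 0.01, -0.058], -0.6, 1],
  [[-0.155, 0.015, -0.072], -0.74, 1],
  [[-0.185, 0.02, -0.086], -0.88, 1],
  [[-0.215, 0.025, -0.1], -1.02, 1],
  [[-0.245, 0.03, -0.114], -1.16, 1],
  [[-0.275, 0.034, -0.128], -1.3, 1],
  [[-0.3, 0.034, -0.14], -1.44, 1],
  [[-0.325, 0.034, -0.151], -1.58, 1],
  [[-0.342, 0.034, -0.158], -1.7, 1],
  [[-0.351, 0.034, -0.162], -1.78, 1],
  [[-0.351, 0.034, -0.162], -1.78, 1],
  [[-0.351, 0.034, -0.162], -1.78, 1],
], squeeze=10)

```text
clock: 1.7
eef_pos: [444.7, -274.8, 131.9]
eef_rot: [-1.571, 0.001, -1.082]
wrist_force: [-0.3, 0.2, 0.8]
finger_gap: 0.1
```

```bash
cat >> geo.py <<'E'
def plan(th,gap,s=120.,z=132.):
    st=manip.read_state();p,y=tcp(th,gap,s);e=st["eef_pos"];from scipy.spatial.transform import Rotation as Ro
    R=Ro.from_euler("xyz",st["eef_rot"]).as_matrix()
    return np.round(R.T@(np.r_[p,z]-e),1),round((st["eef_rot"][2]-y+np.pi)%(2*np.pi)-np.pi,3)
E
python3 - <<'E'
from geo import *
s=manip.read_state();print(s["clock"],s["eef_pos"],s["eef_rot"],s["wrist_force"],s["finger_gap"])
for g in (20,5,0):print(g,plan(0,g))
a=manip.camera("wrist");t=manip.camera("top")[140:340,270:470]
cv2.imwrite("pics/w1.png",np.hstack([a[:,:,::-1][:, :400],cv2.resize(t,(400,400))[:,:,::-1] if 0 else cv2.copyMakeBorder(cv2.resize(t,(400,400))[:,:,::-1],0,20,0,0,0)]))
E
```

```text
1.7 [ 444.66618828 -274.84002581  131.88601319] [-1.57083508e+00  1.43998679e-03 -1.08208325e+00] [-0.27951418  0.17646433  0.83996955] 0.0913309862435206
20 (array([ 0.1, -0.1, 60.5]), np.float64(-0.002))
5 (array([ 0.1, -0.1, 75.5]), np.float64(-0.002))
0 (array([ 0. , -0.1, 80.5]), np.float64(-0.002))
```

View pics/w1.png

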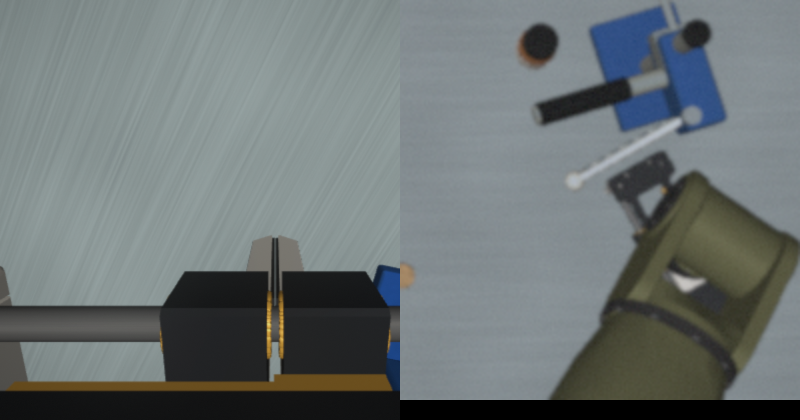

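The wrist view shows the shut fingertips at about (275,237) and wide black blocks behind them, starting at row 272. I need to know how high those blocks sit above the tips before contact.

```bash
python3 - <<'E'
from geo import *
from scipy.spatial.transform import Rotation as Ro
s=manip.read_state();R=Ro.from_euler("xyz",s["eef_rot"]).as_matrix();e=s["eef_pos"]
print(np.round(s["clock"],2))
for h in (0,19,40,60,78,97):
    print(h,[np.round(proj("wrist",e+R@np.array([x,-h,z])),0).tolist()[0] for x in(-8,8) for z in(-12.5,12.5)])
K,Rc,t=cam("wrist");print("cam in tool",R.T@(-Rc.T@t-e))
E
```

```text
1.8
0 [[257.0, 221.0], [292.0, 221.0], [257.0, 243.0], [292.0, 243.0]]
19 [[255.0, 229.0], [294.0, 229.0], [255.0, 252.0], [294.0, 252.0]]
40 [[253.0, 240.0], [296.0, 240.0], [253.0, 265.0], [296.0, 265.0]]
60 [[250.0, 252.0], [299.0, 252.0], [251.0, 280.0], [298.0, 280.0]]
78 [[248.0, 266.0], [301.0, 266.0], [248.0, 297.0], [301.0, 297.0]]
97 [[244.0, 285.0], [305.0, 285.0], [245.0, 320.0], [304.0, 320.0]]
cam in tool [-6.94367483e+01 -2.19575342e+02  1.86415036e-01]
```

```bash
python3 - <<'E'
from geo import *
from scipy.spatial.transform import Rotation as Ro
s=manip.read_state();R=Ro.from_euler("xyz",s["eef_rot"]).as_matrix();e=s["eef_pos"]
def crop(n,w):
    im=manip.camera(n)[:,:,::-1].copy();c=proj(n,e)[0].astype(int);x,y=max(c[0]-w,0),max(c[1]-w,0);x=min(x,560-2*w);y=min(y,420-2*w)
    k=400/(2*w);o=cv2.resize(im[y:y+2*w,x:x+2*w],(400,400),interpolation=2)
    for h in(0,30,97):
        for z in (-12.5,12.5):
            p=(proj(n,e+R@np.array([0,-h,z]))[0]-(x,y))*k;cv2.circle(o,tuple(int(v) for v in p),3,(0,0,255),-1)
    return o
a=crop("scene",70);b=cv2.resize(crop("wrist",110),(400,400))
cv2.imwrite("pics/w2.png",np.hstack([a,b]))
E
```

```text
(no output)
```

View pics/w2.png

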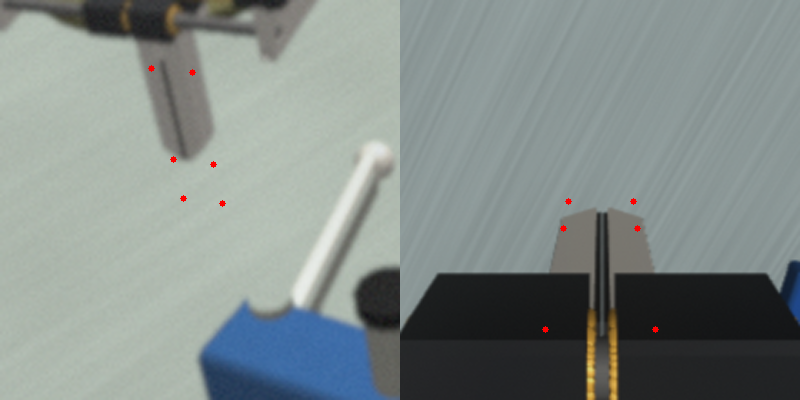

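In both the scene and wrist views the visible tip sits about 30 mm behind the nominal TCP (crop (187,158), against the h=30 dots at about row 160). At this height the fingers could ride over the blade. I'll lower by 28 mm, which still clears everything in either case, and close in to about a 14 mm gap.

Request:
play_rows([
  [[0, 0.01, 0], 0, 1],
  [[0, 0.02, 0.005], 0, 1],
  [[0, 0.028, 0.015], 0, 1],
  [[0, 0.028, 0.03], 0, 1],
  [[0, 0.028, 0.045], 0, 1],
  [[0, 0.028, 0.055], 0, 1],
  [[0, 0.028, 0.062], 0, 1],
  [[0, 0.028, 0.066], 0, 1],
  [[0, 0.028, 0.066], 0, 1],
])

```text
clock: 2.8
eef_pos: [503.2, -243.9, 104.2]
eef_rot: [-1.571, 0.001, -1.081]
wrist_force: [-0.7, 0.7, -0.4]
finger_gap: 0.5
```

```bash
python3 - <<'E'
from geo import *
s=manip.read_state();print(s["clock"],s["eef_pos"],s["eef_rot"],s["wrist_force"])
for th,g in ((0,5),(0,0),(.1,0),(.2,0),(.3,0)):print(th,g,plan(th,g,z=104))
a=manip.camera("scene")[190:330,100:280,::-1];b=manip.camera("top")[170:290,320:440,::-1]
cv2.imwrite("pics/w3.png",np.hstack([cv2.resize(a,(450,350),interpolation=2),cv2.resize(b,(350,350),interpolation=2)]))
E
```

```text
2.8 [ 503.16427879 -243.94754621  104.21643295] [-1.57050909e+00  9.19450150e-04 -1.08130743e+00] [-0.73141672  0.69889443 -0.43858032]
0 5 (array([-0.1,  0.2,  9.4]), np.float64(-0.002))
0 0 (array([-0.1,  0.2, 14.4]), np.float64(-0.002))
0.1 0 (array([-1.3,  0.2, 26.4]), np.float64(0.098))
0.2 0 (array([-1.3,  0.2, 38.6]), np.float64(0.198))
0.3 0 (array([-0. ,  0.2, 50.6]), np.float64(0.298))
```

View pics/w3.png

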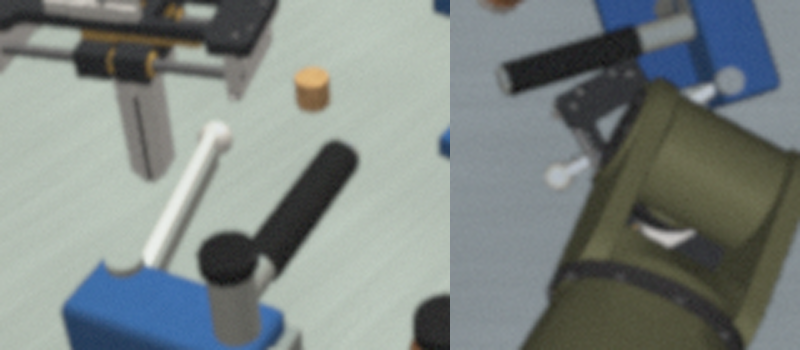

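The finger is beside the blade on its outer side, tip at about (160,262) in full scene pixels, and the lever is still at rest. I'll check the tip height from that pixel.

```bash
python3 - <<'E'
from geo import *
e=manip.read_state()["eef_pos"]
for z in (104,120,130,135,140,150):print(z,proj("scene",[e[0],e[1],z])[0].round(1),onz("scene",(160,262),z).round(1))
print("press pt",proj("scene",[*(piv[:2]+u*120-n*5),150]))
E
```

```text
104 [164.5 276. ] [ 468.2 -224.9  104. ]
120 [163.3 269.2] [ 483.9 -235.5  120. ]
130 [162.5 264.8] [ 493.7 -242.1  130. ]
135 [162.1 262.6] [ 498.5 -245.5  135. ]
140 [161.7 260.4] [ 503.4 -248.8  140. ]
150 [160.9 256. ] [ 513.2 -255.4  150. ]
press pt [[176.61708812 257.82505495]]
```

The tip is at z ≈ 136, so contact would be fine, but I'll lower another 8 mm for full blade coverage. Then I press slowly along the lever's arc to about 0.2 rad and check.

Request:
play_rows([
  [[0, 0.004, 0], 0, 1],
  [[0, 0.008, 0.002], 0, 1],
  [[0, 0.008, 0.005], 0, 1],
  [[0, 0.008, 0.008], 0, 1],
  [[0, 0.008, 0.01], 0, 1],
  [[0, 0.008, 0.012], 0, 1],
  [[0, 0.008, 0.0144], 0, 1],
  [[-0.0003, 0.008, 0.0165], 0.018, 1],
  [[-0.0005, 0.008, 0.0185], 0.035, 1],
  [[-0.0008, 0.008, 0.0205], 0.05, 1],
  [[-0.001, 0.008, 0.0225], 0.067, 1],
  [[-0.0012, 0.008, 0.0245], 0.083, 1],
  [[-0.0013, 0.008, 0.0265], 0.1, 1],
  [[-0.0014, 0.008, 0.0285], 0.117, 1],
  [[-0.0014, 0.008, 0.0305], 0.133, 1],
  [[-0.0014, 0.008, 0.0325], 0.15, 1],
  [[-0.0014, 0.008, 0.0345], 0.167, 1],
  [[-0.0013, 0.008, 0.0365], 0.183, 1],
  [[-0.0013, 0.008, 0.0385], 0.2, 1],
  [[-0.0013, 0.008, 0.0385], 0.2, 1],
])

```text
clock: 4.9
eef_pos: [536.2, -225.0, 96.2]
eef_rot: [-1.571, 0.001, -1.283]
wrist_force: [-3.1, -2.1, 2.1]
finger_gap: 0.4
```

```bash
cat >> geo.py <<'E'
def check(f):
    s=manip.read_state();print(s["clock"],s["eef_pos"].round(1),s["eef_rot"].round(3),"F",s["wrist_force"].round(2),"along push",(s["wrist_force"][:2]@n).round(2))
    im=manip.camera("top")[:,:,::-1];hsv=cv2.cvtColor(im,cv2.COLOR_BGR2HSV)
    m=((hsv[...,2]>165)&(hsv[...,1]<40)).astype(np.uint8);r=np.zeros_like(m);r[185:240,345:366]=1;m&=r
    ys,xs=np.where(m);print("top white px",len(xs))
    sc=manip.camera("scene")[:,:,::-1]
    if len(xs):
        k=xs<xs.min()+7;c=(xs[k].mean()+.0,ys[k].mean());b=onz("top",c,150)[:2];d=b-piv[:2];print("ball",c,b.round(1),"L",np.hypot(*d).round(1),"theta",np.arctan2(d@n,d@u).round(3))
    cv2.imwrite(f,np.hstack([cv2.resize(sc[190:330,100:280],(450,350),interpolation=2),cv2.resize(im[170:290,320:440],(350,350),interpolation=2)]))
E
python3 - <<'E'
from geo import *
check("pics/w4.png")
for th in (.2,.25,.28,.3,.32):print(th,plan(th,0,z=96))
E
```

```text
4.9 [ 536.2 -225.    96.2] [-1.571e+00  1.000e-03 -1.283e+00] F [-3.09 -2.15  2.12] along push -3.74
top white px 44
ball (np.float64(351.35135135135135), np.float64(218.16216216216216)) [ 544.3 -185.9] L 155.0 theta 0.207
0.2 (array([-0.2,  0.2,  0.6]), np.float64(-0.002))
0.25 (array([-1. ,  0.2,  6.7]), np.float64(0.048))
0.28 (array([-1.3,  0.2, 10.3]), np.float64(0.078))
0.3 (array([-1.4,  0.2, 12.7]), np.float64(0.098))
0.32 (array([-1.5,  0.2, 15.1]), np.float64(0.118))
```

View pics/w4.png

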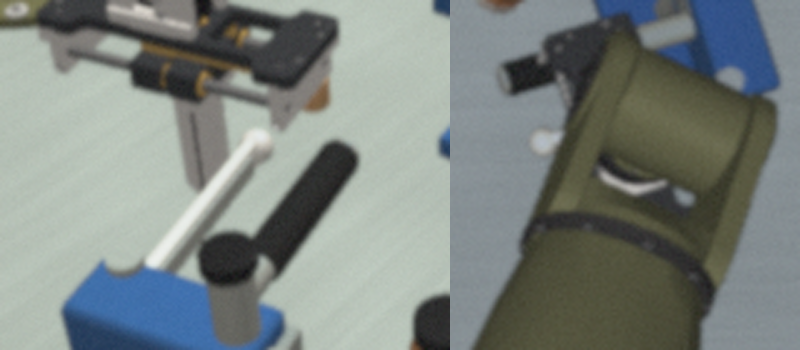

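The lever follows: theta ≈ 0.207, force 3.7 N as the spring should give, and the contact is on the outer face. On to just short of the stop.

Request:
play_rows([
  [[-0.0003, 0, 0.002], 0.015, 1],
  [[-0.0006, 0, 0.004], 0.03, 1],
  [[-0.0009, 0, 0.006], 0.045, 1],
  [[-0.0011, 0, 0.008], 0.06, 1],
  [[-0.0012, 0, 0.0095], 0.072, 1],
  [[-0.0013, 0, 0.0105], 0.08, 1],
  [[-0.0014, 0, 0.0115], 0.088, 1],
  [[-0.0014, 0, 0.0115], 0.088, 1],
])

```text
clock: 5.8
eef_pos: [546.8, -220.6, 96.2]
eef_rot: [-1.571, 0.001, -1.371]
wrist_force: [-3.8, -3.9, 2.5]
finger_gap: 0.4
```

```bash
python3 - <<'E'
from geo import *
check("pics/w5.png")
print(plan(.3,0,z=96))
E
```

```text
5.8 [ 546.8 -220.6   96.2] [-1.571e+00  1.000e-03 -1.371e+00] F [-3.78 -3.85  2.52] along push -5.15
top white px 41
ball (np.float64(349.3611111111111), np.float64(212.33333333333334)) [ 558.4 -181.5] L 155.9 theta 0.301
(array([-0.2,  0.2,  1.2]), np.float64(0.009))
```

Request:
play_rows([
  [[0, 0, 0.0004], 0.003, 1],
  [[0, 0, 0.0007], 0.005, 1],
  [[0, 0, 0.0007], 0.005, 1],
])

```text
clock: 6.2
eef_pos: [547.3, -220.4, 96.2]
eef_rot: [-1.572, 0.001, -1.376]
wrist_force: [-5.4, -2.7, 3.0]
finger_gap: 1.0
```

```bash
python3 - <<'E'
from geo import *
check("pics/w6.png")
print(plan(.3,0,z=96))
E
```

```text
6.2 [ 547.3 -220.4   96.2] [-1.572e+00  1.000e-03 -1.376e+00] F [-5.38 -2.66  3.05] along push -6.0
top white px 43
ball (np.float64(349.8048780487805), np.float64(212.02439024390245)) [ 559.2 -182.6] L 154.7 theta 0.305
(array([-0.1,  0.2,  0.6]), np.float64(0.004))
```

Force is rising above the 4.5 N spring force. One more small nudge should confirm the stop, followed by a 1.5 s hold.

Request:
play_rows([
  [[0, 0, 0.0006], 0.003, 1],
  [[0, 0, 0.0006], 0.003, 1],
  [[0, 0, 0.0006], 0.003, 1],
  [[0, 0, 0.0006], 0.003, 1],
])

```text
clock: 6.7
eef_pos: [547.4, -220.3, 96.2]
eef_rot: [-1.573, 0.001, -1.379]
wrist_force: [-8.5, -2.3, 4.4]
finger_gap: 0.4
```

```bash
python3 - <<'E'
from geo import *
check("pics/w7.png")
E
```

```text
6.7 [ 547.4 -220.3   96.2] [-1.573e+00  1.000e-03 -1.379e+00] F [-8.55 -2.26  4.37] along push -8.6
top white px 41
ball (np.float64(349.7692307692308), np.float64(211.92307692307693)) [ 559.4 -182.5] L 154.7 theta 0.306
```

View pics/w7.png

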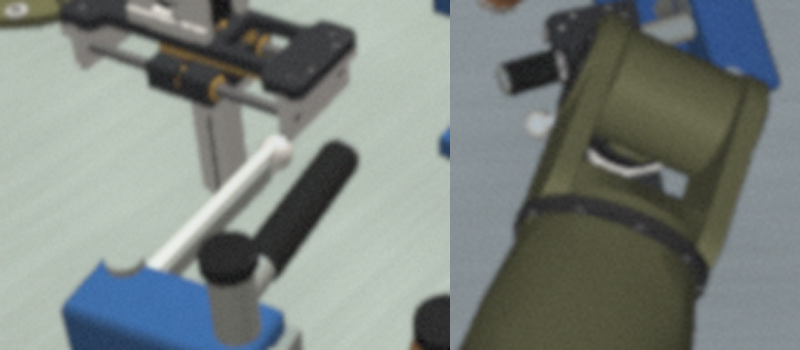

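The lever is against its stop: it no longer moves while force climbs to 8.6 N, and air remains between ball and bar. Hold.

Request:
play_rows([
  [[0, 0, 0.0003], 0, 1],
  [[0, 0, 0.0003], 0, 1],
  [[0, 0, 0.0003], 0, 1],
  [[0, 0, 0.0003], 0, 1],
  [[0, 0, 0.0003], 0, 1],
  [[0, 0, 0.0003], 0, 1],
  [[0, 0, 0.0003], 0, 1],
  [[0, 0, 0.0003], 0, 1],
  [[0, 0, 0.0003], 0, 1],
  [[0, 0, 0.0003], 0, 1],
  [[0, 0, 0.0003], 0, 1],
  [[0, 0, 0.0003], 0, 1],
  [[0, 0, 0.0003], 0, 1],
  [[0, 0, 0.0003], 0, 1],
  [[0, 0, 0.0003], 0, 1],
])

```text
clock: 8.3
eef_pos: [547.3, -220.3, 96.2]
eef_rot: [-1.574, 0.001, -1.38]
wrist_force: [-8.3, -3.0, 4.7]
finger_gap: 0.1
```

```bash
python3 - <<'E'
from geo import *
check("pics/w8.png")
for th,g in((.25,0),(.2,0),(.15,0),(.1,0),(.05,0),(0,0),(0,4),(0,10)):print(th,g,plan(th,g,z=96))
E
```

```text
8.3 [ 547.3 -220.3   96.2] [-1.574e+00  1.000e-03 -1.380e+00] F [-8.3  -3.02  4.72] along push -8.74
top white px 44
ball (np.float64(349.28205128205127), np.float64(212.05128205128204)) [ 559.1 -181.3] L 156.0 theta 0.306
0.25 0 (array([ 0.9,  0.2, -5.4]), np.float64(-0.05))
0.2 0 (array([  2.3,   0.2, -11.3]), np.float64(-0.1))
0.15 0 (array([  3.9,   0.3, -17.1]), np.float64(-0.15))
0.1 0 (array([  5.8,   0.3, -22.9]), np.float64(-0.2))
0.05 0 (array([  8. ,   0.3, -28.5]), np.float64(-0.25))
0 0 (array([ 10.5,   0.3, -34.1]), np.float64(-0.3))
0 4 (array([ 11.6,   0.3, -37.9]), np.float64(-0.3))
0 10 (array([ 13.4,   0.3, -43.6]), np.float64(-0.3))
```

Held about 1.6 s at a steady 8.7 N or so, still on the stop. Now easing back slowly along the arc.

Request:
play_rows([
  [[0.0001, 0, -0.0008], -0.007, 1],
  [[0.0003, 0, -0.002], -0.018, 1],
  [[0.0006, 0, -0.0034], -0.031, 1],
  [[0.0008, 0, -0.0048], -0.044, 1],
  [[0.0011, 0, -0.0062], -0.057, 1],
  [[0.0014, 0, -0.0076], -0.068, 1],
  [[0.0017, 0, -0.009], -0.08, 1],
  [[0.002, 0, -0.0104], -0.092, 1],
  [[0.0024, 0, -0.0118], -0.104, 1],
  [[0.0027, 0, -0.0132], -0.116, 1],
  [[0.0031, 0, -0.0146], -0.128, 1],
  [[0.0036, 0, -0.016], -0.14, 1],
  [[0.004, 0, -0.0174], -0.152, 1],
  [[0.0044, 0, -0.0188], -0.164, 1],
  [[0.0049, 0, -0.0202], -0.177, 1],
  [[0.0054, 0, -0.0216], -0.189, 1],
  [[0.0058, 0, -0.0229], -0.2, 1],
  [[0.0063, 0, -0.0242], -0.212, 1],
  [[0.0068, 0, -0.0255], -0.223, 1],
  [[0.0073, 0, -0.0268], -0.235, 1],
])

```text
clock: 10.4
eef_pos: [522.3, -232.6, 96.3]
eef_rot: [-1.573, 0.002, -1.144]
wrist_force: [-1.7, -2.2, 0.5]
finger_gap: 0.6
```

```bash
python3 - <<'E'
from geo import *
check("pics/w9.png")
for th,g in((.05,0),(.03,0),(0,0),(0,4),(0,10),(0,60)):print(th,g,plan(th,g,z=96))
E
```

```text
10.4 [ 522.3 -232.6   96.3] [-1.573  0.002 -1.144] F [-1.66 -2.21  0.53] along push -2.5
top white px 48
ball (np.float64(354.36842105263156), np.float64(226.07894736842104)) [ 525.2 -192.5] L 155.3 theta 0.076
0.05 0 (array([ 0.3,  0.3, -1.7]), np.float64(-0.015))
0.03 0 (array([ 0.7,  0.3, -4.1]), np.float64(-0.035))
0 0 (array([ 1.4,  0.3, -7.7]), np.float64(-0.065))
0 4 (array([  1.7,   0.3, -11.7]), np.float64(-0.065))
0 10 (array([  2.1,   0.3, -17.6]), np.float64(-0.065))
0 60 (array([  5.3,   0.4, -67.5]), np.float64(-0.065))
```

The fingers are still following the lever: theta 0.076, 2.5 N. I'll finish the ease-out slowly to rest and past it.

Request:
play_rows([
  [[0.0002, 0, -0.0011], -0.01, 1],
  [[0.0004, 0, -0.0022], -0.02, 1],
  [[0.0006, 0, -0.0033], -0.029, 1],
  [[0.0008, 0, -0.0043], -0.037, 1],
  [[0.001, 0, -0.0053], -0.045, 1],
  [[0.0011, 0, -0.0062], -0.053, 1],
  [[0.0013, 0, -0.007], -0.06, 1],
  [[0.0014, 0, -0.0078], -0.065, 1],
  [[0.0014, 0, -0.0086], -0.065, 1],
  [[0.0015, 0, -0.0094], -0.065, 1],
  [[0.0015, 0, -0.0102], -0.065, 1],
  [[0.0016, 0, -0.011], -0.065, 1],
  [[0.0017, 0, -0.0125], -0.065, 1],
  [[0.0018, 0, -0.015], -0.065, 1],
  [[0.002, 0, -0.02], -0.065, 1],
  [[0.0025, 0, -0.03], -0.065, 1],
  [[0.003, 0, -0.04], -0.065, 1],
  [[0.004, 0, -0.055], -0.065, 1],
  [[0.005, 0, -0.07], -0.065, 1],
  [[0.005, 0, -0.07], -0.065, 1],
])

```text
clock: 12.5
eef_pos: [458.9, -267.2, 96.6]
eef_rot: [-1.573, 0.002, -1.081]
wrist_force: [0.7, -0.3, -0.2]
finger_gap: 0.5
```

Request:
play_rows([
  [[0, -0.02, -0.01], 0, 1],
  [[0, -0.04, -0.025], 0, 1],
  [[0, -0.06, -0.04], 0, 1],
  [[0, -0.06, -0.05], 0, 1],
  [[0, -0.06, -0.05], 0, 1],
  [[0, -0.06, -0.05], 0, 1],
])

```text
clock: 13.1
eef_pos: [414.9, -290.4, 155.7]
eef_rot: [-1.574, 0.004, -1.082]
wrist_force: [0.2, 0.8, -0.3]
finger_gap: 0.2
```

```bash
python3 - <<'E'
from geo import *
check("pics/w10.png")
a=manip.camera("scene")[:,:,::-1]
cv2.imwrite("pics/w11.png",a)
E
```

```text
13.1 [ 414.9 -290.4  155.7] [-1.574  0.004 -1.082] F [ 0.15  0.76 -0.26] along push 0.5
top white px 55
ball (np.float64(356.3235294117647), np.float64(229.94117647058823)) [ 515.9 -196.9] L 155.3 theta 0.01
```

View pics/w11.png

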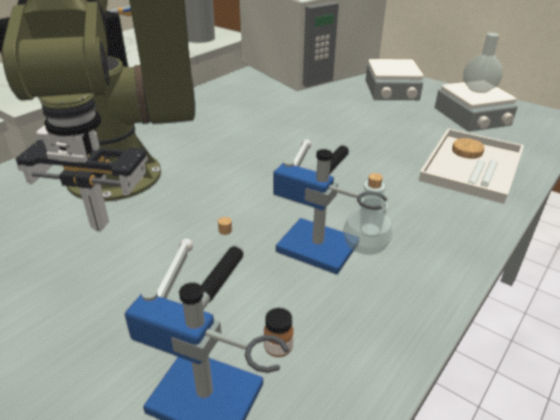

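The lever is back at its rest position, ball at (187,245) as at the start. The jar, beaker, stopper and other lift look unchanged, and the gripper is clear. Handing in.

```bash
python3 -c "
from cell import manip
print(manip.sign_off())"
```

```text
the job is handed in; nothing more can be done
None
```

I checked the release lever of the lift with the empty clamp (the right-hand one in the top view) and handed the job in. `sign_off` gave no verdict.

- **Press:** I pushed the lever's outer face with the outside of the shut fingers, following its arc, until it met its stop. It stopped moving at about 0.306 rad by camera (nominal 0.30), and the force climbed from about 4.4 N to about 8.7 N.
- **Hold:** I held it there for about 1.6 s at a steady force.
- **Release:** I eased it back over about 3 s with the fingers following. They were still in contact at 0.076 rad with 2.5 N, and I then moved clear.

**Last checks:**
- The lever read 0.010 rad, which is rest within camera error, and the ball was at its starting pixel.
- The wrist force was about zero. The last camera picture shows the gripper clear of everything.
- The other lift, jar, beaker and stopper looked unchanged in the scene image.
- The clock stood at about 13 s of the 43 s allowed.

**One disagreement:** in the camera views the visible fingertips sat about 30 mm higher than the stated TCP. I worked about 36 mm lower than planned so that the fingers covered the blade's full height. The wrist force also showed up to 4.7 N along the vertical during the hold, which I put down to friction and did not check further.

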